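# Clamp down the lid of a transit crate with its wing nut

### The arm

A 6-joint arm with a two-finger parallel gripper is mounted at the origin on the work surface. World frame = base frame: x ahead of the robot, y to its left, z up, the work surface at z = 0. Lengths are in m, angles in degrees, forces in N, time in s.
With the tool pointing down it reaches from about 0.4 to 0.825 m from the base axis. Payload 7 kg.
Tool frame: the origin (TCP) lies between the finger pads; the fingertips stand 11 mm ahead of it and the grasp point (between the pads) lies 8 mm behind it (r.tcp_to_tips is the distance from the TCP to the fingertips, in m); x points along the fingers, y is the direction in which the jaws open and shut, and the axes are right-handed (so a half turn about x gives the same grasp; the last joint's range is limited). The gripper opens to 88 mm and grips with 3 to 60 N. Pads are 19 mm wide; open, the fingers measure 130 mm over their backs; the gripper's body (78 mm by 193 mm) begins 47 mm behind the grasp point.
Start: joints at [87.554, 20.546, 0.682, 0, -70.136, -16.507], TCP at [0.219, 0.638, 0.238] pointing down, gripper open.
Joint ranges: [-176.03, 176.03], [-82.01, 121.73], [-58.28, 71.71], [-173.87, 95.51], [-174.79, -0.11], [-173.66, 173.66]. Speed limits (degrees/s): [136.94, 136.94, 172.46, 180, 180, 180].

### API

Orientations are given as [roll, pitch, yaw] about the fixed x, y, z axes, in that order (R = Rz(yaw) Ry(pitch) Rx(roll)).
In Python, from plant import r gives the robot as it stands.
- The arm moves only by the tool arm_command, never from a script. Its argument "plan" is a list of rows, each an object of numbers: "dx", "dy", "dz": the shift along the tool's x, y, z each as a share of 0.02 m, from -1 to 1; "wx", "wy", "wz": the turn, a rotation vector about the tool's x, y, z each as a share of 0.08 rad, from -1 to 1. In form: [{"dx": .., "dy": .., "dz": .., "wx": .., "wy": .., "wz": ..}, ...]. A call has 1 to 20 rows; each row shifts and turns the pose as measured when the row begins, along the tool's axes as they then stand; what a row does not reach is not made up. A row lasts 1/12 s, in which the tool goes at most 41.7 mm and 7.16 degrees, less where a joint would pass 70% of its speed; a pose out of reach is approached as far as the arm can. A call with a number of a shift or a turn outside -1 to 1 is refused whole. A call with a gripper value outside its range is refused whole. "fingers" is the closure, from -1 (fully open) to 1 (shut), so that 0 is half open, set as the call begins (left out, the last holds). The fingers move at their own pace and stop on an object; "force" is the grip in N (left out, the last holds). Time passes only in rows, so rows that do not move let the fingers close. It gives the time, the measured TCP pose, the force and the opening at its end, in the units of the state.
- r.get_state(): the state, without advancing time (a new reading comes with each control period).
- r.capture(name): name is "scene" or "top" or "wrist"; returns (picture, depth): 420x560x3 uint8, red, green, blue; 420x560 float32, m along the optical axis (not along the pixel's ray), 0 where there is no reading.
- r.camera_model(name): a dict with "vertical_fov" (degrees; the focal length in pixels is half the picture's height over the tangent of half this angle, whatever the lens; pixels are square), "cx", "cy" (the principal point, pixels), "R" (3x3) and "t" (3): a world point X has camera coordinates R X + t. Camera axes: x right, y down, z forward; pixel columns grow to the right and rows downward; lengths in m; the calibration is good to about 2 mm. The wrist camera is an equidistant fisheye: a pixel r from the principal point sees the ray r / f radians off the axis. A picture is of the moment at which its call begins: read the wrist's pose just before it. camera_model takes no time and is no camera call; for the wrist camera it gives the pose at the moment of the call.
- r.close_job(): hands the job in, once; it reports no verdict.
Trained networks look in the newest picture that a camera, given by its name, has taken for a name from the list of things; names that differ only in an ending like _2 or _b are one class to them, and where a whole thing is asked for, a point or a joint stands for the part that bears it (a point fixed in the world has none). Each returns a list of dicts, best first, with "score" (0 to 1); they miss things now and then, are a little off and sometimes report something else, mostly with a low value. They report only what shows in the picture. A call takes as long as a camera call.
- r.cut_out(camera, query): "mask" (420x560 bool, what is visible of it) and "bbox" ([left, top, width, height] in pixels, round what is visible of it).
- r.spot_point(camera, query): "centre" ([column, row] in pixels: a listed point, or the origin of a listed thing).
The state is a dict: "time_s": time; "joints": joint angles; "qd": joint speeds; "joint_torque": joint torques, N m; "tcp_pos": TCP position; "eef_rot": TCP orientation; "contact_force": force on the tool from outside, world axes, zero at the start; "moment": the same for the moment, N m; "gripper_width": finger opening in m.
Only numpy, scipy, OpenCV 4.12 (cv2) and the standard library are available. Lean on these libraries where they do the work, as an engineer would, in place of code of your own. Each camera call takes 0.05 s, during which the arm holds its last target.

### The job

Close up the plywood transit crate: first push the swinging steel clamp bar round by its peg until it lies straight across the lid against the small wooden stop, then spin the loose wing nut clockwise (seen from above) with repeated fingertip strokes, pushing one wing at a time and never both at once, until it is screwed fully home on the bar. Nothing is to be picked up: leave the lid lying in its seat, leave everything else on the lid and the table where it is, and draw back clear when done.

Things in the scene. Friction and masses are not known exactly. Their poses are not given: they have to be found in the camera images.
- crate: Plywood crate, fixed, 260 (x) x 240 (y) mm; walls, front deck and lid end 90 mm above the table. Origin: centre of its underside. At its -x edge a 15 mm end board (x -130 to -115 mm) rises to 120 mm. On the deck (x -115 to -50) stands a steel stud, radius 4.5, at x -77, y 0, top at 125 mm: bar and nut turn on it. The board's inner face is 38 mm from its axis: no room for a fingertip between board and wings.
- clamp_bar (a joint): Angle (rad) of the flat steel clamp bar (18 mm wide, 4 thick, top 95.5 mm above the table) that turns on the stud over deck and lid. 0: along the crate's +x, straight across the lid, at its end stop beside the wooden cleat. Positive: open, counter-clockwise from above, towards the crate's +y (other end 1.45). Stiff (0.08 N m), stays where it is left.
- peg_top (a point): Centre of the top of the upright steel peg, radius 6 mm, near the end of the clamp bar, 80 mm from the stud's axis. The peg rises from the bar (95.5 mm) to 120.5 mm above the table.
- nut (a joint): Angle (rad) by which the wing nut is unscrewed: 0 is fully home on the bar (hard stop); it grows counter-clockwise from above, the nut rising 4 mm a turn, up to 9.5. Starts about one turn from home. At 0 wing_a points along the crate's +y and wing_b along -y; at q both are turned counter-clockwise by q. Loose (0.025 N m), stays where it is left.
- nut_base (a point): Centre of the underside of the steel wing nut, on the stud's axis; 95.5 mm above the table when home. The hub is a cone of radius 11 mm narrowing to 9 mm, 14 mm high.
- wing_a: One of the two opposite upright wings of the nut, a plate 5 mm thick, from the hub out to 30 mm from the axis, from 5 to 27 mm above the nut's underside. Origin: 18 mm from the axis, mid-thickness, 15 mm above the nut's underside. x points outwards, y across the plate, z up.
- wing_b: The other wing, the same shape and the same axes, opposite to wing_a.
- lid: Loose plywood lid, 160 x 206 x 14 mm, let into the crate flush with its walls. Origin: centre of its underside. On it a wooden handle bar (22 x 110 mm, 16 high, 55 mm to +x of its centre) and the stop cleat (30 x 12 mm, 8 high, 30 mm to -x and 16.5 mm to -y of its centre). Not to be lifted or shifted.
- tape_roll: Roll of brown packing tape, 56 mm across, 24 mm high, lying on the lid. Origin: centre of its underside. Leave alone.
- label_pad: Pad of blank labels, 50 x 70 x 18 mm, on the table. Origin: centre of its underside. Leave alone.
- stapler: Stapler, 120 x 34 x 55 mm, on the table. Origin: centre of its underside. Leave alone.
- phone: Plain dark phone, 150 x 72 x 9 mm, on the table. Origin: centre of its underside. Leave alone.
- pen_mug: White cup with pens, 76 mm wide, pens to 145 mm high, on the table. Origin: centre of its underside. Leave alone.
- wrapped_parcel: Black-wrapped parcel, 150 x 110 x 80 mm, on the table. Origin: centre of its underside. Leave alone.
- carton: Cardboard carton, 130 x 160 x 90 mm, on the table. Origin: centre of its underside. Leave alone.

How it is judged (in metres and radians):
On the way, in this order (a step that is already met when the one before it is completed fails the run):
1. the clamp bar lies across the lid at its stop while the nut is still loose (value of joint clamp_bar below 0.12 rad and value of joint nut above 2.5 rad), for 0.2 s.
2. the wing nut is screwed home with the bar still across the lid (value of joint clamp_bar below 0.12 rad and value of joint nut below 0.35 rad), for 0.2 s.
At the end, for the whole second after the job is handed in: The clamp bar is within 0.12 rad of its stop across the lid, the wing nut is within 0.35 rad of fully home and at rest, and the lid lies in its seat (within 12 mm of where it was) (all of step 2 and velocity of joint nut between -0.1 and 0.1 rad/s and distance of lid from where it was at the start of the episode below 0.012 m); the robot touches nothing.
It fails at once if both wings of the nut are pushed at once (more than 1.5 N each): the nut is pinched (contact force between each of wing_a, wing_b and the fingers above 1.5 N).
It fails at once if the lid is lifted or shifted by more than 12 mm (distance of lid from where it was at the start of the episode above 0.012 m).
It fails at once if a bystander is moved by more than 20 mm (distance of any of tape_roll, label_pad, stapler, phone, pen_mug, wrapped_parcel, carton from where it was at the start of the episode above 0.02 m).
It also fails if it takes over 67 s, if anything falls off the work surface, if the arm or the gripper's body presses on something with over 40 N, if the wrist force passes 120 N, or if a joint passes its speed limit or range.

## Working session

There is one attempt and no reset: what is moved stays moved. The work goes in short steps, Python scripts to look and compute and a tool call to move; the robot and the scene stay as the last step left them, time stands still between calls to the robot, and variables do not carry over. Pictures are saved under pics/ and viewed, and the job is handed in when it is done.

Besides the shell and the picture viewer there is one more tool, called after "Emit:" in YAML: its name, and indented under it one key for each argument. arm_command: Moves the arm, as the interface text tells. Shift numbers are shares of 0.02 m and turn numbers shares of 0.08 rad, none past 1 either way. Its arguments: {"type":"object","properties":{"plan":{"type":"array","items":{"type":"object","properties":{"dx":{"type":"number"},"dy":{"type":"number"},"dz":{"type":"number"},"wx":{"type":"number"},"wy":{"type":"number"},"wz":{"type":"number"}}}},"fingers":{"type":"number"},"force":{"type":"number"}},"required":["plan"]}

```bash
ls; mkdir -p pics
python3 - <<'E'
from plant import r
import cv2,json
print(r.get_state())
for n in ("scene","top","wrist"):
    p,d=r.capture(n)
    cv2.imwrite(f"pics/{n}0.png",p[:,:,::-1])
    m=r.camera_model(n);print(n,m)
print(r.tcp_to_tips)
E
```

```text
pics
{'time_s': 0.0, 'joints': array([ 8.75545422e+01,  2.05928190e+01,  6.34368277e-01, -2.01923469e-02,
       -7.01344650e+01, -1.65066617e+01]), 'qd': array([-0.02532413, -0.0147094 , -0.06424568,  0.06087933,  0.09933716,
       -0.0423437 ]), 'joint_torque': array([ 9.17509860e-04, -5.82721531e+01,  2.93050039e+01,  6.99746042e+00,
        6.99714728e-03, -1.45507329e-04]), 'tcp_pos': array([0.21909889, 0.63796785, 0.23661133]), 'eef_rot': array([  94.96197829,   89.90516458, -103.99701824]), 'contact_force': array([ 0.13921765,  0.20538269, -0.33626695]), 'moment': array([-0.02267533, -0.01311703, -0.04046063]), 'gripper_width': 0.08769058545573401}
scene {'vertical_fov': 42.85697512741846, 'cx': 280.73279109165196, 'cy': 198.33161834158076, 'R': array([[ 0.12655529,  0.99176432,  0.01967963],
       [ 0.69765855, -0.07488728, -0.71250575],
       [-0.70516402,  0.10390104, -0.70139024]]), 't': array([-0.06630345, -0.30347714,  1.77309298])}
top {'vertical_fov': 53.89907615214062, 'cx': 272.1575529300867, 'cy': 210.38217070765705, 'R': array([[ 0.02657819, -0.99960081,  0.00958269],
       [-0.98183472, -0.02790496, -0.18767497],
       [ 0.18786745, -0.00442056, -0.98218444]]), 't': array([-0.00774667,  0.56053727,  1.26965187])}
wrist {'vertical_fov': 65.70646984690485, 'cx': 273.9804288355352, 'cy': 209.8984601745674, 'R': array([[-3.25240588e-01, -9.45630903e-01,  8.68814270e-04],
       [-9.05116792e-01,  3.11571938e-01,  2.89286224e-01],
       [-2.73828691e-01,  9.33012431e-02, -9.57242250e-01]]), 't': array([ 0.67573571, -0.03593325,  0.39026133])}
0.011
```

View pics/scene0.png

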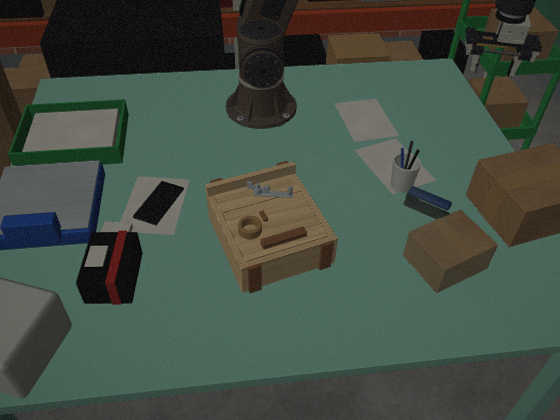

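View pics/top0.png

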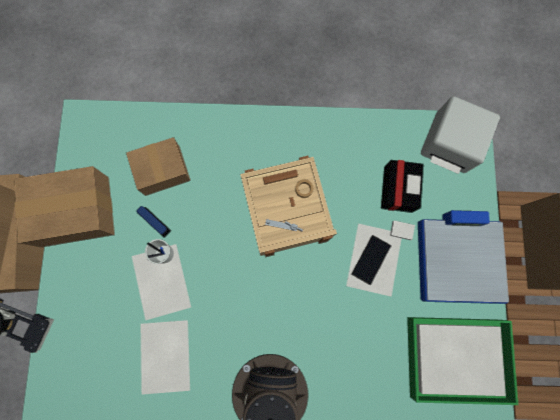

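View pics/wrist0.png

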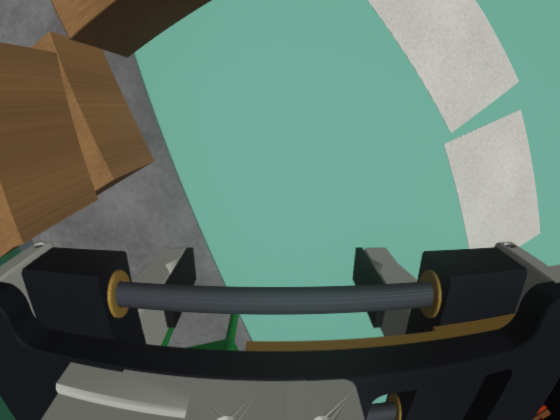

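```bash
cat > h.py <<'E'
from plant import r
import numpy as np,cv2
def cam(n):
    m=r.camera_model(n); f=210/np.tan(np.radians(m['vertical_fov'])/2); return m,f
def proj(n,X,m=None):
    if m is None: m,f=cam(n)
    else: m,f=m
    X=np.atleast_2d(X); c=X@np.array(m['R']).T+m['t']
    if n=='wrist':
        rr=np.hypot(c[:,0],c[:,1]); th=np.arctan2(rr,c[:,2]); k=f*th/np.maximum(rr,1e-9)
        return np.c_[m['cx']+c[:,0]*k,m['cy']+c[:,1]*k]
    return np.c_[m['cx']+f*c[:,0]/c[:,2],m['cy']+f*c[:,1]/c[:,2]]
def ray(n,uv,mm=None):
    m,f=mm or cam(n); R=np.array(m['R']); u=(uv[0]-m['cx'])/f; v=(uv[1]-m['cy'])/f
    if n=='wrist':
        th=np.hypot(u,v); s=np.sin(th)/max(th,1e-9); d=np.array([u*s,v*s,np.cos(th)])
    else: d=np.array([u,v,1.])
    return -R.T@np.array(m['t']), R.T@d
def at_z(n,uv,z,mm=None):
    o,d=ray(n,uv,mm); return o+d*(z-o[2])/d[2]
def crop(n,p,x0,y0,x1,y1,s,name):
    cv2.imwrite(name,cv2.resize(p[y0:y1,x0:x1,::-1],None,fx=s,fy=s,interpolation=cv2.INTER_CUBIC))
E
python3 - <<'E'
from h import *
p,d=r.capture('top'); crop('top',p,230,145,345,265,5,'pics/t1.png'); np.save('td.npy',d)
for q in ('crate','lid','nut_base','peg_top','tape_roll','wing_a','stud'):
    try:
        for n in ('top',): print(n,q,[(np.round(x['centre'],1),round(x['score'],2)) for x in r.spot_point(n,q)][:3])
    except Exception as e: print(q,e)
p,d=r.capture('scene'); crop('scene',p,195,150,345,300,4,'pics/s1.png')
for q in ('crate','lid','nut_base','peg_top','tape_roll','wing_a'):
    print('scene',q,[(np.round(x['centre'],1),round(x['score'],2)) for x in r.spot_point('scene',q)][:3])
E
```

```text
top crate [(array([287.1, 205.8]), 0.84), (array([152.7, 223.6]), 0.5), (array([160.1, 170.9]), 0.38)]
top lid [(array([282.2, 195.5]), 0.98)]
top nut_base [(array([296.5, 227.5]), 0.54)]
top peg_top [(array([267.1, 217.1]), 0.62), (array([396.9, 186.8]), 0.44)]
top tape_roll [(array([300.8, 188. ]), 0.66)]
top wing_a []
stud it knows: carton, crate, label_pad, lid, nut_base, peg_top, pen_mug, phone, stapler, tape_roll, wing, wrapped_parcel
scene crate [(array([270.7, 236.6]), 0.9)]
scene lid [(array([272.6, 225.8]), 0.82)]
scene nut_base [(array([259.1, 188. ]), 0.48)]
scene peg_top [(array([289.6, 183.4]), 0.78)]
scene tape_roll [(array([250.4, 229.9]), 0.6)]
scene wing_a [(array([253.9, 181.7]), 0.55), (array([156.2, 205.9]), 0.46), (array([259.4, 187. ]), 0.4)]
```

View pics/t1.png

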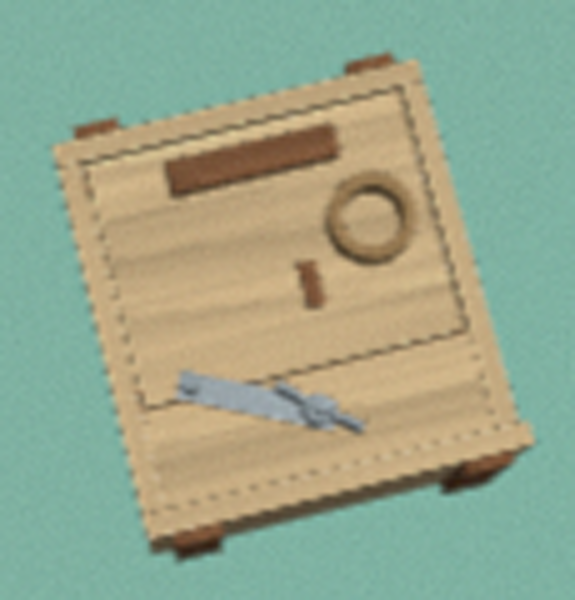

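View pics/s1.png

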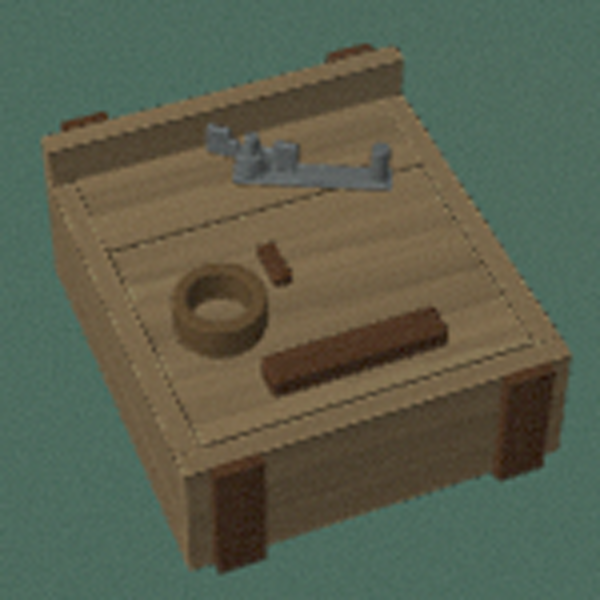

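```bash
cat >> h.py <<'E'
def c2w(P,X):
    X=np.atleast_2d(X).astype(float); c,s=np.cos(P[2]),np.sin(P[2])
    return np.c_[P[0]+c*X[:,0]-s*X[:,1],P[1]+s*X[:,0]+c*X[:,1],X[:,2]]
E
cat > fit.py <<'E'
from h import *
from scipy.optimize import least_squares
T=lambda a,b:(a/5+230-.4,b/5+145-.4); S=lambda a,b:(a/4+195-.4,b/4+150-.4)
X=np.array([[.13,.12,.09],[.13,-.12,.09],[-.13,-.12,.12],[-.13,.12,.12],[.11,.103,.09],[.11,-.103,.09],[-.05,.103,.09],[-.05,-.103,.09]])
top=np.array([T(55,145),T(418,65),T(533,440),T(153,548),T(80,162),T(402,87),T(143,407),T(468,330)])
XS=np.array([[.13,.12,.09],[.13,-.12,.09],[-.13,-.12,.12],[-.13,.12,.12],[.11,-.103,.09],[.11,.103,.09],[-.05,-.103,.09],[-.05,.103,.09]])
sc=np.array([S(572,357),S(187,470),S(42,138),S(397,50),S(205,442),S(540,345),S(108,250),S(425,165)])
ct,cs=cam('top'),cam('scene')
ft=lambda P:(proj('top',c2w(P,X),ct)-top).ravel()
fs=lambda P:(proj('scene',c2w(P,XS),cs)-sc).ravel()
if __name__=='__main__':
    for f in (ft,fs,lambda P:np.r_[ft(P),fs(P)]):
        s=least_squares(f,[.6,-.03,.24],loss='soft_l1'); print(s.x,np.degrees(s.x[2])); print(np.round(f(s.x).reshape(-1,2),1).tolist())
E
python3 fit.py
```

```text
[ 0.57733481 -0.03785767  0.27292528] 15.63746683227844
[[-0.6, -0.4], [-0.1, -1.9], [0.6, 0.2], [-0.8, -2.0], [1.1, 0.9], [-0.4, 0.8], [0.6, 0.6], [-0.2, 0.1]]
[ 0.58064417 -0.03556728  0.2672054 ] 15.30974185605028
[[0.8, -0.0], [-0.2, 2.0], [0.4, -0.0], [0.4, -0.9], [-0.6, 0.2], [-1.5, -1.0], [1.3, 0.2], [-0.6, 0.0]]
[ 0.57906187 -0.03642881  0.26909511] 15.418013936497225
[[-0.9, -1.1], [-0.3, -2.3], [0.0, -0.2], [-1.5, -2.7], [0.8, 0.2], [-0.6, 0.4], [0.0, -0.1], [-0.7, -0.3], [0.4, -0.6], [-0.5, 1.5], [-0.0, -0.4], [-0.2, -1.3], [-0.9, -0.3], [-2.0, -1.6], [0.9, -0.2], [-1.1, -0.4]]
```

```bash
cat >> h.py <<'E'
from scipy.spatial.transform import Rotation as Ro
def pose():
    s=r.get_state(); return np.array(s['tcp_pos']),Ro.from_euler('xyz',s['eef_rot'],degrees=True).as_matrix(),s
P0=np.array([.579,-.0364,.2690])
def w2c(P,X):
    X=np.atleast_2d(X).astype(float); c,s=np.cos(P[2]),np.sin(P[2]); d=X[:,:2]-np.array(P[:2])
    return np.c_[c*d[:,0]+s*d[:,1],-s*d[:,0]+c*d[:,1],X[:,2]]
E
python3 - <<'E'
from h import *
t,R,s=pose();print(t,'\n',R.round(3))
C=Ro.from_euler('z',P0[2]).as_matrix(); print((C.T@R).round(3), w2c(P0,t))
for n,uv in (('top',(267.1,217.1)),('scene',(289.6,183.4))): print('peg',w2c(P0,at_z(n,uv,.1205)))
for n,uv in (('top',(296.5,227.5)),('scene',(259.1,188.))): print('nutbase',w2c(P0,at_z(n,uv,.0995)))
T=lambda a,b:(a/5+230-.4,b/5+145-.4)
print('wingtips',w2c(P0,np.array([at_z('top',T(277,387),.12),at_z('top',T(360,430),.12)])))
print('tape',w2c(P0,at_z('top',(302.5,188),.1)))
E
```

```text
[0.21923558 0.63838837 0.23757338] 
 [[-0.    -0.325 -0.946]
 [ 0.    -0.946  0.325]
 [-1.    -0.     0.   ]]
[[-0.    -0.564 -0.825]
 [ 0.    -0.825  0.564]
 [-1.    -0.     0.   ]] [[-0.16748942  0.74613476  0.23757338]]
peg [[-0.0348801   0.07093928  0.1205    ]]
peg [[-0.05379115  0.0754423   0.1205    ]]
nutbase [[-0.08423078 -0.00970839  0.0995    ]]
nutbase [[-0.08681912  0.00658693  0.0995    ]]
wingtips [[-0.06229172  0.02196007  0.12      ]
 [-0.09964388 -0.0201602   0.12      ]]
tape [[ 0.03180286 -0.05909005  0.1       ]]
```

Emit:
arm_command:
  plan:
    - {"dy": 1, "dz": -0.93, "dx": -0.1}
    - {"dy": 1, "dz": -0.93, "dx": -0.1}
    - {"dy": 1, "dz": -0.93, "dx": -0.1}
    - {"dy": 1, "dz": -0.93, "dx": -0.1}
    - {"dy": 1, "dz": -0.93, "dx": -0.1}
    - {"dy": 1, "dz": -0.93, "dx": -0.1}
    - {"dy": 1, "dz": -0.93, "dx": -0.1}
    - {"dy": 1, "dz": -0.93, "dx": -0.1}
    - {"dy": 1, "dz": -0.93, "dx": -0.1}
    - {"dy": 1, "dz": -0.93, "dx": -0.1}
    - {"dy": 1, "dz": -0.93, "dx": -0.1}
    - {"dy": 1, "dz": -0.93, "dx": -0.1}
    - {"dy": 1, "dz": -0.93, "dx": -0.1}
    - {"dy": 1, "dz": -0.93, "dx": -0.1}
    - {"dy": 1, "dz": -0.93, "dx": -0.1}
    - {"dy": 1, "dz": -0.93, "dx": -0.1}
    - {"dy": 1, "dz": -0.93, "dx": -0.1}
    - {"dy": 1, "dz": -0.93, "dx": -0.1}
    - {"dy": 1, "dz": -0.93, "dx": -0.1}
    - {"dy": 1, "dz": -0.93, "dx": -0.1}
  fingers: 1
  force: 20

```text
schema error: expected keys dx, dy, dz, wx, wy, wz
```

Emit:
arm_command:
  plan:
    - {"dx": -0.1, "dy": 1, "dz": -0.93, "wx": 0, "wy": 0, "wz": 0}
    - {"dx": -0.1, "dy": 1, "dz": -0.93, "wx": 0, "wy": 0, "wz": 0}
    - {"dx": -0.1, "dy": 1, "dz": -0.93, "wx": 0, "wy": 0, "wz": 0}
    - {"dx": -0.1, "dy": 1, "dz": -0.93, "wx": 0, "wy": 0, "wz": 0}
    - {"dx": -0.1, "dy": 1, "dz": -0.93, "wx": 0, "wy": 0, "wz": 0}
    - {"dx": -0.1, "dy": 1, "dz": -0.93, "wx": 0, "wy": 0, "wz": 0}
    - {"dx": -0.1, "dy": 1, "dz": -0.93, "wx": 0, "wy": 0, "wz": 0}
    - {"dx": -0.1, "dy": 1, "dz": -0.93, "wx": 0, "wy": 0, "wz": 0}
    - {"dx": -0.1, "dy": 1, "dz": -0.93, "wx": 0, "wy": 0, "wz": 0}
    - {"dx": -0.1, "dy": 1, "dz": -0.93, "wx": 0, "wy": 0, "wz": 0}
    - {"dx": -0.1, "dy": 1, "dz": -0.93, "wx": 0, "wy": 0, "wz": 0}
    - {"dx": -0.1, "dy": 1, "dz": -0.93, "wx": 0, "wy": 0, "wz": 0}
    - {"dx": -0.1, "dy": 1, "dz": -0.93, "wx": 0, "wy": 0, "wz": 0}
    - {"dx": -0.1, "dy": 1, "dz": -0.93, "wx": 0, "wy": 0, "wz": 0}
    - {"dx": -0.1, "dy": 1, "dz": -0.93, "wx": 0, "wy": 0, "wz": 0}
    - {"dx": -0.1, "dy": 1, "dz": -0.93, "wx": 0, "wy": 0, "wz": 0}
    - {"dx": -0.1, "dy": 1, "dz": -0.93, "wx": 0, "wy": 0, "wz": 0}
    - {"dx": -0.1, "dy": 1, "dz": -0.93, "wx": 0, "wy": 0, "wz": 0}
    - {"dx": -0.1, "dy": 1, "dz": -0.93, "wx": 0, "wy": 0, "wz": 0}
    - {"dx": -0.1, "dy": 1, "dz": -0.93, "wx": 0, "wy": 0, "wz": 0}
  fingers: 1
  force: 20

```text
time_s: 2.52
tcp_pos: [0.4478, 0.1199, 0.2807]
eef_rot: [-117.8, 89.5, 43.8]
contact_force: [0.4, 0.7, -0.5]
gripper_width: 0.0006
```

Emit:
arm_command:
  plan:
    - {"dx": 0, "dy": 1, "dz": -1, "wx": 0, "wy": 0, "wz": 0}
    - {"dx": 0, "dy": 1, "dz": -1, "wx": 0, "wy": 0, "wz": 0}
    - {"dx": 0, "dy": 1, "dz": -1, "wx": 0, "wy": 0, "wz": 0}
    - {"dx": 0, "dy": 1, "dz": -1, "wx": 0, "wy": 0, "wz": 0}
    - {"dx": 0, "dy": 1, "dz": -1, "wx": 0, "wy": 0, "wz": 0}
    - {"dx": 0, "dy": 1, "dz": -1, "wx": 0, "wy": 0, "wz": 0}
    - {"dx": 0, "dy": 0.8, "dz": -0.8, "wx": 0, "wy": 0, "wz": 0}
    - {"dx": 0, "dy": 0, "dz": 0, "wx": -1, "wy": 0, "wz": 0}
    - {"dx": 0, "dy": 0, "dz": 0, "wx": -1, "wy": 0, "wz": 0}
    - {"dx": 0, "dy": 0, "dz": 0, "wx": -1, "wy": 0, "wz": 0}
    - {"dx": 0, "dy": 0, "dz": 0, "wx": -1, "wy": 0, "wz": 0}
    - {"dx": 0, "dy": 0, "dz": 0, "wx": -1, "wy": 0, "wz": 0}
    - {"dx": 0, "dy": 0, "dz": 0, "wx": -1, "wy": 0, "wz": 0}
    - {"dx": 0, "dy": 0, "dz": 0, "wx": -1, "wy": 0, "wz": 0}
    - {"dx": 0, "dy": 0, "dz": 0, "wx": -0.5, "wy": 0, "wz": 0}
    - {"dx": 0, "dy": 0, "dz": 0, "wx": 0, "wy": 0, "wz": 0}

```text
time_s: 3.85
tcp_pos: [0.5385, -0.069, 0.283]
eef_rot: [-165.4, 89.2, 31.7]
contact_force: [0.7, 0.9, 0.1]
gripper_width: -0.0
```

Run:
```python
from h import *
t,R,s=pose();C=Ro.from_euler('z',P0[2]).as_matrix(); print(t,w2c(P0,t),'\n',(C.T@R).round(3),s['joints'],s['time_s'])
mm=cam('wrist'); p,d=r.capture('wrist'); cv2.imwrite('pics/w1.png',p[:,:,::-1])
import pickle; pickle.dump((mm,p,d),open('w1.pkl','wb'))
for q in ('nut_base','peg_top','wing','lid'): print(q,[(np.round(x['centre'],1),round(x['score'],2)) for x in r.spot_point('wrist',q)][:3])
```

```text
[ 0.53852642 -0.0690133   0.28297036] [[-0.04768559 -0.02068387  0.28297036]] 
 [[ 0.014  0.03  -0.999]
 [ 0.004 -1.    -0.03 ]
 [-1.    -0.004 -0.014]] [ 13.19899698   6.10378895 -12.27233877  -0.271631   -70.85901301
  94.04289496] 3.85
nut_base [(array([255. , 221.4]), 0.59)]
peg_top [(array([183.4, 192.9]), 0.9)]
wing [(array([314.5, 120.7]), 0.74), (array([244.2, 214.2]), 0.67), (array([269.2, 234.8]), 0.58)]
lid [(array([260.8, 113.8]), 0.69)]
```

View pics/w1.png

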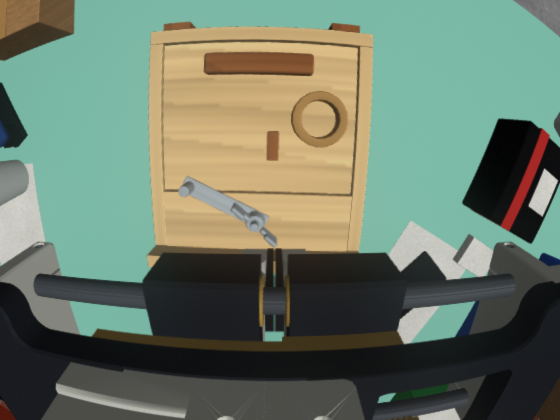

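Run:
```python
from h import *
import pickle; mm,p,d=pickle.load(open('w1.pkl','rb'))
crop('wrist',p,145,20,380,260,3,'pics/w1z.png')
crop('wrist',p,170,165,300,265,6,'pics/w1n.png')
```

```text
(no output)
```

View pics/w1z.png

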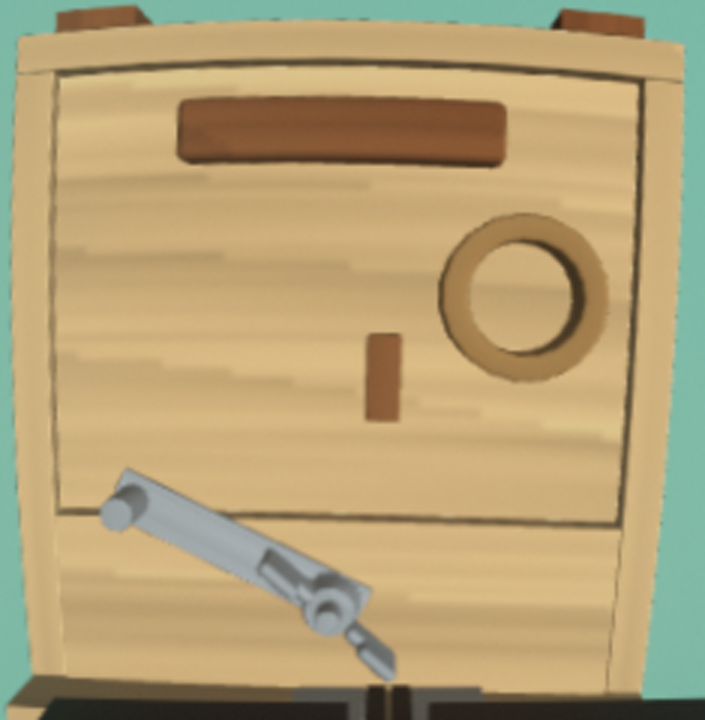

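View pics/w1n.png

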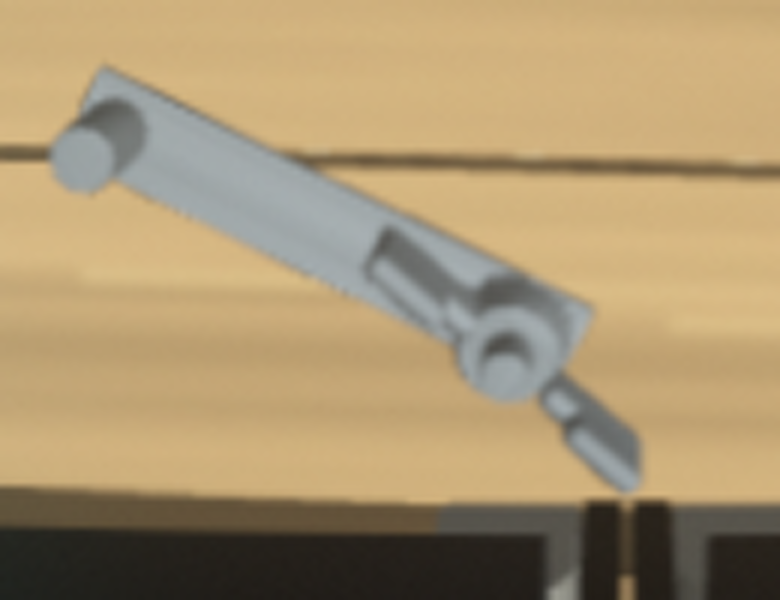

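Run:
```python
from h import *
from scipy.optimize import least_squares
import pickle; mm,p,d=pickle.load(open('w1.pkl','rb'))
W=lambda a,b:(a/3+145-.33,b/3+20-.33); N=lambda a,b:(a/6+170-.4,b/6+165-.4)
X=np.array([[.11,.103,.09],[.11,-.103,.09],[-.05,.103,.09],[-.05,-.103,.09],[.13,.12,.09],[.13,-.12,.09],[-.077,0,.125],[.015,-.0225,.098],[.015,-.0105,.098]])
uv=np.array([W(56,72),W(643,82),W(58,511),W(619,524),W(20,38),W(685,45),N(505,368),W(401,335),W(367,334)])
f=lambda P:(proj('wrist',c2w(P,X),mm)-uv).ravel()
s=least_squares(f,P0,loss='soft_l1');P=s.x;print(P,np.degrees(P[2]));print(f(P).reshape(-1,2).round(1).tolist())
for nm,q,z in (('peg',N(82,155),.1205),('studtop',N(505,368),.125),('w1tip',N(378,265),.126),('w2tip',N(628,483),.126),('w1in',N(452,310),.126),('w2in',N(560,420),.126),('tape',W(525,297),.114)):
    c=w2c(P,at_z('wrist',q,z,mm))[0]; print(nm,c.round(4), 'rel stud ang',np.degrees(np.arctan2(c[1],c[0]+.077)).round(1),np.hypot(c[0]+.077,c[1]).round(4))
```

```text
[ 0.5806527  -0.03572368  0.27085427] 15.518806568430318
[[0.7, 1.6], [-1.1, 0.6], [0.4, -0.4], [-0.6, 0.2], [-0.8, -2.8], [0.4, -2.6], [-0.1, -0.1], [0.6, 0.3], [0.1, 0.3]]
peg [-0.0435  0.0718  0.1205] rel stud ang 65.0 0.0793
studtop [-7.71e-02 -1.00e-04  1.25e-01] rel stud ang -135.7 0.0001
w1tip [-0.0596  0.0209  0.126 ] rel stud ang 50.2 0.0271
w2tip [-0.0966 -0.021   0.126 ] rel stud ang -133.0 0.0287
w1in [-0.067   0.0087  0.126 ] rel stud ang 40.8 0.0133
w2in [-0.0856 -0.0094  0.126 ] rel stud ang -132.5 0.0127
tape [ 0.0299 -0.0613  0.114 ] rel stud ang -29.8 0.1232
```

Run:
```python
from h import *
p,d=r.capture('scene'); t,R,s=pose()
m=cam('scene'); u=proj('scene',np.array([t,t+R[:,0]*.011,t+R[:,1]*.021,t-R[:,1]*.021]),m); print(u,s['time_s'])
p=np.clip(p.astype(float)*1.8,0,255).astype(np.uint8)
crop('scene',p,200,60,360,210,5,'pics/s2.png')
```

```text
[[253.25149325 142.41331758]
 [253.3733256  146.3160561 ]
 [244.43296581 144.75600689]
 [261.97609281 140.09558072]] 4.15
```

View pics/s2.png

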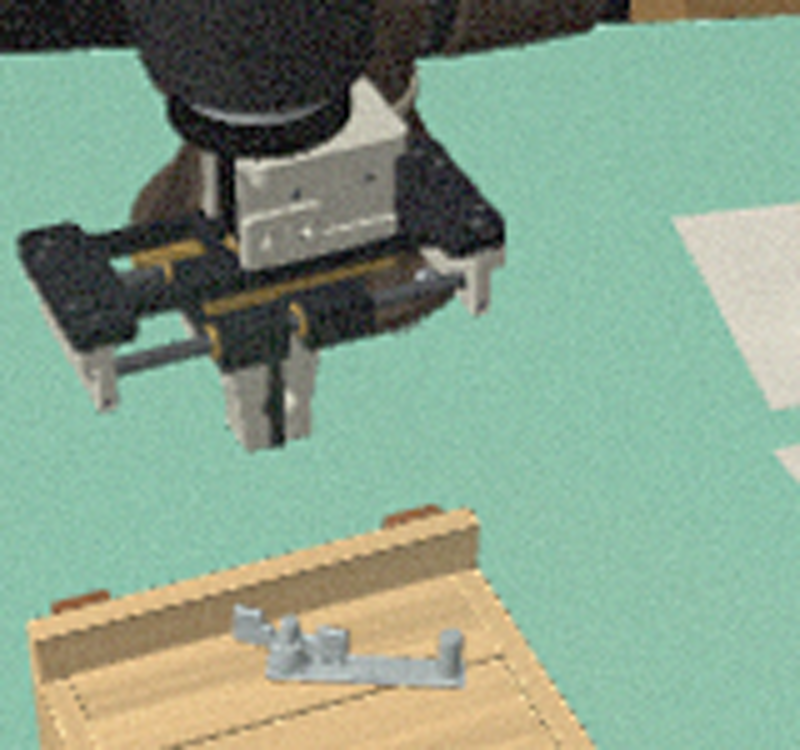

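Emit:
arm_command:
  plan:
    - {"dx": 0, "dy": -0.85, "dz": 0.15, "wx": 0.37, "wy": -0.17, "wz": 0}
    - {"dx": 0, "dy": -0.85, "dz": 0.15, "wx": 0, "wy": 0, "wz": 0}
    - {"dx": 0, "dy": -0.85, "dz": 0.15, "wx": 0, "wy": 0, "wz": 0}
    - {"dx": 0, "dy": -0.85, "dz": 0.15, "wx": 0, "wy": 0, "wz": 0}
    - {"dx": 0, "dy": -0.85, "dz": 0.15, "wx": 0, "wy": 0, "wz": 0}
    - {"dx": 0.5, "dy": -0.85, "dz": 0.15, "wx": 0, "wy": 0, "wz": 0}
    - {"dx": 1, "dy": 0, "dz": 0, "wx": 0, "wy": 0, "wz": 0}
    - {"dx": 1, "dy": 0, "dz": 0, "wx": 0, "wy": 0, "wz": 0}
    - {"dx": 1, "dy": 0, "dz": 0, "wx": 0, "wy": 0, "wz": 0}
    - {"dx": 1, "dy": 0, "dz": 0, "wx": 0, "wy": 0, "wz": 0}
    - {"dx": 0.5, "dy": 0, "dz": 0, "wx": 0, "wy": 0, "wz": 0}
    - {"dx": 0, "dy": 0, "dz": 0, "wx": 0, "wy": 0, "wz": 0}

```text
time_s: 5.15
tcp_pos: [0.4933, 0.0298, 0.1813]
eef_rot: [-139.8, 89.6, 54.9]
contact_force: [-0.3, -0.2, 0.4]
gripper_width: 0.0006
```

```bash
sed -i 's/^P0=.*/P0=np.array([.5806,-.0357,.27085])/' h.py
cat > st.py <<'E'
from h import *
t,R,s=pose();C=Ro.from_euler('z',P0[2]).as_matrix(); print((w2c(P0,t)*1000).round(1),'\n',(C.T@R).round(3),s['time_s'],'F crate',(C.T@s['contact_force']).round(1),s['joints'].round(0))
E
python3 st.py
```

```text
[[-66.6  86.5 181.3]] 
 [[ 0.005 -0.014 -1.   ]
 [ 0.004 -1.     0.014]
 [-1.    -0.004 -0.005]] 5.15 F crate [-0.4 -0.1  0.4] [ 26.   6. -26.  -0. -57.  79.]
```

Emit:
arm_command:
  plan:
    - {"dx": 1, "dy": 0.2, "dz": 0, "wx": 0, "wy": 0, "wz": 0}
    - {"dx": 1, "dy": 0, "dz": 0, "wx": 0, "wy": 0, "wz": 0}
    - {"dx": 0.9, "dy": 0, "dz": 0, "wx": 0, "wy": 0, "wz": 0}
    - {"dx": 0.35, "dy": 0, "dz": 0, "wx": 0, "wy": 0, "wz": 0}
    - {"dx": 0, "dy": 0, "dz": 0, "wx": 0, "wy": 0, "wz": 0}

```text
time_s: 5.57
tcp_pos: [0.4972, 0.0268, 0.1176]
eef_rot: [-159.1, 89.4, 35.6]
contact_force: [0.0, -0.2, 0.2]
gripper_width: 0.0005
```

```bash
python3 st.py
```

```text
[[-63.7  82.6 117.6]] 
 [[ 0.01  -0.015 -1.   ]
 [ 0.004 -1.     0.015]
 [-1.    -0.004 -0.01 ]] 5.5667 F crate [-0.  -0.2  0.2] [ 26.  10. -31.  -0. -48.  79.]
```

Emit:
arm_command:
  plan:
    - {"dx": 0.15, "dy": 0.15, "dz": -0.25, "wx": 0, "wy": 0, "wz": 0}
    - {"dx": 0, "dy": 0.19, "dz": -0.57, "wx": 0, "wy": 0, "wz": 0}
    - {"dx": 0, "dy": 0.19, "dz": -0.57, "wx": 0, "wy": 0, "wz": 0}
    - {"dx": 0, "dy": 0.26, "dz": -0.4, "wx": 0, "wy": 0, "wz": 0}
    - {"dx": 0, "dy": 0.26, "dz": -0.4, "wx": 0, "wy": 0, "wz": 0}
    - {"dx": 0, "dy": 0.45, "dz": -0.35, "wx": 0, "wy": 0, "wz": 0}
    - {"dx": 0, "dy": 0.45, "dz": -0.35, "wx": 0, "wy": 0, "wz": 0}
    - {"dx": 0, "dy": 0, "dz": 0, "wx": 0, "wy": 0, "wz": 0}

```text
time_s: 6.23
tcp_pos: [0.5684, 0.0006, 0.1193]
eef_rot: [-163.4, 89.4, 31.3]
contact_force: [0.7, 0.6, 0.7]
gripper_width: 0.0006
```

```bash
python3 st.py
python3 - <<'E'
from h import *
mm=cam('wrist'); p,d=r.capture('wrist'); cv2.imwrite('pics/w2.png',p[:,:,::-1])
E
```

```text
[[ -2.   38.2 119.3]] 
 [[ 0.01  -0.015 -1.   ]
 [ 0.003 -1.     0.015]
 [-1.    -0.003 -0.01 ]] 6.2333 F crate [0.8 0.3 0.7] [ 20.  16. -22.  -0. -51.  85.]
```

View pics/w2.png

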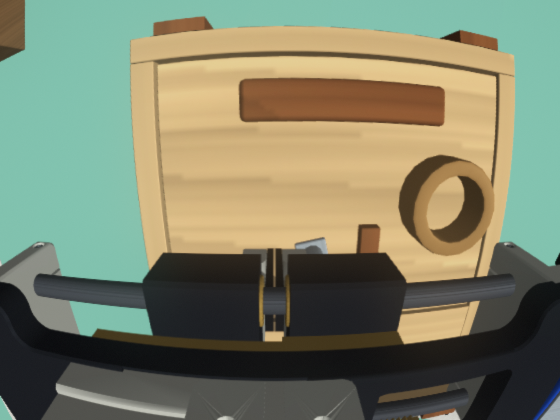

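Emit:
arm_command:
  plan:
    - {"dx": 0.1, "dy": 0.27, "dz": -0.1, "wx": 0, "wy": 0, "wz": 0}
    - {"dx": 0, "dy": 0.27, "dz": -0.08, "wx": 0, "wy": 0, "wz": 0}
    - {"dx": 0, "dy": 0.2, "dz": -0.05, "wx": 0, "wy": 0, "wz": 0}
    - {"dx": 0, "dy": 0, "dz": 0, "wx": 0, "wy": 0, "wz": 0}

```text
time_s: 6.62
tcp_pos: [0.577, -0.0135, 0.1175]
eef_rot: [-162.5, 89.3, 32.1]
contact_force: [-0.5, 0.1, 0.7]
gripper_width: 0.0003
```

```bash
python3 st.py
python3 - <<'E'
from h import *
mm=cam('wrist'); p,d=r.capture('wrist'); crop('w',p,220,180,420,270,4,'pics/w3.png')
E
```

```text
[[  2.4  22.4 117.5]] 
 [[ 0.011 -0.015 -1.   ]
 [ 0.003 -1.     0.015]
 [-1.    -0.004 -0.011]] 6.6167 F crate [-0.4  0.2  0.7] [ 18.  17. -21.  -0. -51.  87.]
```

View pics/w3.png

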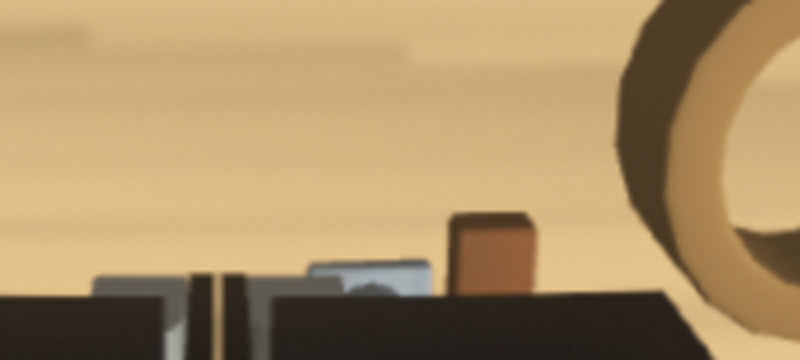

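Emit:
arm_command:
  plan:
    - {"dx": 0, "dy": 0.12, "dz": 0, "wx": 0, "wy": 0, "wz": 0}
    - {"dx": 0, "dy": 0.08, "dz": 0, "wx": 0, "wy": 0, "wz": 0}
    - {"dx": 0, "dy": 0, "dz": 0, "wx": 0, "wy": 0, "wz": 0}

```text
time_s: 6.92
tcp_pos: [0.5774, -0.0144, 0.1176]
eef_rot: [-149.3, 89.1, 45.3]
contact_force: [-0.4, 0.3, -0.2]
gripper_width: 0.0005
```

```bash
python3 st.py
```

```text
[[  2.6  21.4 117.6]] 
 [[ 0.013 -0.016 -1.   ]
 [ 0.007 -1.     0.016]
 [-1.    -0.008 -0.013]] 6.9167 F crate [-0.3  0.4 -0.2] [ 18.  17. -21.  -1. -51.  87.]
```

Emit:
arm_command:
  plan:
    - {"dx": 0, "dy": 0.2, "dz": 0, "wx": 0, "wy": 0, "wz": 0}
    - {"dx": 0, "dy": 0.1, "dz": 0, "wx": 0, "wy": 0, "wz": 0}

```text
time_s: 7.08
tcp_pos: [0.5778, -0.0152, 0.1176]
eef_rot: [-135.1, 88.8, 59.5]
contact_force: [-6.6, 14.9, 4.6]
gripper_width: 0.0003
```

```bash
python3 st.py
```

```text
[[  2.8  20.5 117.6]] 
 [[ 0.015 -0.016 -1.   ]
 [ 0.014 -1.     0.016]
 [-1.    -0.015 -0.015]] 7.0833 F crate [-2.4 16.1  4.6] [ 17.  17. -21.  -1. -51.  88.]
```

Emit:
arm_command:
  plan:
    - {"dx": 0, "dy": -0.5, "dz": 0, "wx": 0, "wy": 0, "wz": 0}
    - {"dx": 0, "dy": -0.8, "dz": 0, "wx": -0.15, "wy": -0.15, "wz": 0.05}
    - {"dx": 0, "dy": -0.4, "dz": 0.2, "wx": 0, "wy": 0, "wz": 0}
    - {"dx": 0, "dy": 0, "dz": 0.8, "wx": 0, "wy": 0, "wz": 0}
    - {"dx": 0, "dy": 0, "dz": 0.8, "wx": 0, "wy": 0, "wz": 0}
    - {"dx": 0, "dy": 0, "dz": 0.8, "wx": 0, "wy": 0, "wz": 0}
    - {"dx": 0, "dy": 0, "dz": 0.8, "wx": 0, "wy": 0, "wz": 0}
    - {"dx": 0, "dy": 0, "dz": 0.6, "wx": 0, "wy": 0, "wz": 0}
    - {"dx": 0, "dy": 0, "dz": 0, "wx": 0, "wy": 0, "wz": 0}

```text
time_s: 7.83
tcp_pos: [0.4876, -0.0015, 0.118]
eef_rot: [-126.1, 89.4, 69.4]
contact_force: [-1.2, 0.3, -0.1]
gripper_width: 0.0004
```

```bash
sed -i "s/^t,R,s=pose();/t,R,s=pose();print('REL',(w2c(P0,t)*1000+np.array([77,0,0])).round(1));/" st.py; python3 st.py;  python3 - <<'E'
from h import *
p,d=r.capture('top'); crop('w',p,230,145,345,265,5,'pics/t4.png')
E
```

```text
REL [[ -3.5  57.9 118. ]]
[[-80.5  57.9 118. ]] 
 [[ 0.006 -0.    -1.   ]
 [ 0.008 -1.     0.   ]
 [-1.    -0.008 -0.006]] 7.8333 F crate [-1.   0.6 -0.1] [ 23.  10. -32.  -1. -48.  83.]
```

View pics/t4.png

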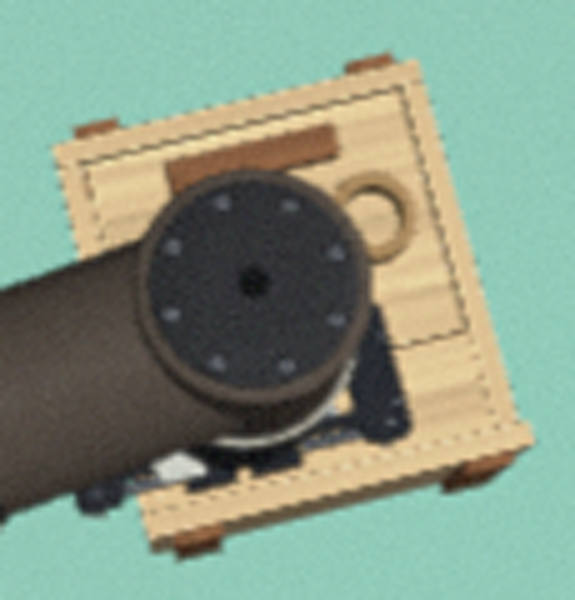

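Run:
```python
from h import *
p,d=r.capture('scene');p=np.clip(p.astype(float)*1.8,0,255).astype(np.uint8); crop('w',p,200,140,340,240,5,'pics/s4.png')
```

```text
(no output)
```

View pics/s4.png

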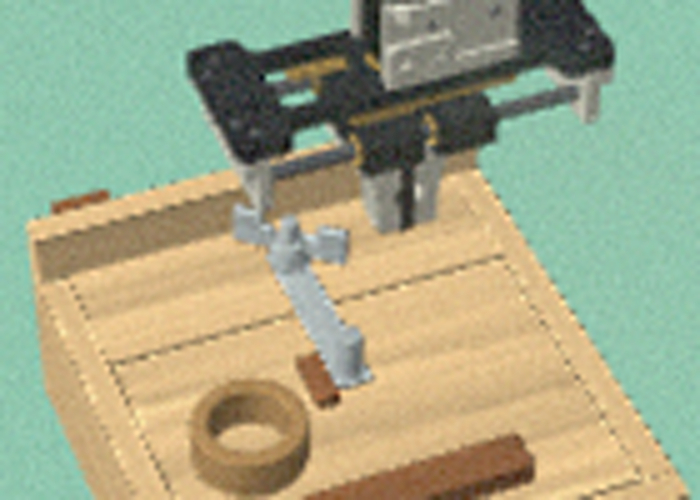

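Emit:
arm_command:
  plan:
    - {"dx": 0, "dy": 0.78, "dz": -0.07, "wx": 0, "wy": 0, "wz": 0}
    - {"dx": 0, "dy": 0.35, "dz": -0.27, "wx": 0, "wy": 0, "wz": 0}
    - {"dx": 0, "dy": 0.33, "dz": -0.53, "wx": 0, "wy": 0, "wz": 0}
    - {"dx": 0, "dy": 0.44, "dz": -0.4, "wx": 0, "wy": 0, "wz": 0}
    - {"dx": 0, "dy": 0.2, "dz": -0.17, "wx": 0, "wy": 0, "wz": 0}

```text
time_s: 8.35
tcp_pos: [0.5332, -0.0334, 0.1188]
eef_rot: [-141.1, 89.3, 54.5]
contact_force: [-0.6, 1.9, -0.9]
gripper_width: 0.0007
```

```bash
cat > sc.py <<'E'
import sys
from h import *
p,d=r.capture('scene');p=np.clip(p.astype(float)*1.8,0,255).astype(np.uint8); crop('w',p,200,140,340,240,5,'pics/'+sys.argv[1])
E
python3 st.py; python3 sc.py s5.png
```

```text
REL [[ 31.9  14.9 118.8]]
[[-45.1  14.9 118.8]] 
 [[ 0.009  0.002 -1.   ]
 [ 0.007 -1.    -0.002]
 [-1.    -0.007 -0.009]] 8.35 F crate [-0.   2.  -0.9] [ 17.  14. -26.  -1. -50.  89.]
```

View pics/s5.png

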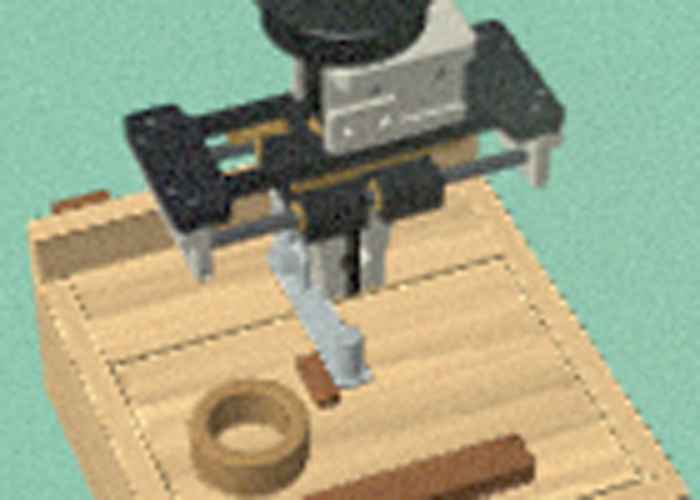

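Emit:
arm_command:
  plan:
    - {"dx": 0, "dy": 0.15, "dz": 0.3, "wx": 0, "wy": 0, "wz": 0}
    - {"dx": 0, "dy": 0.3, "dz": 0.05, "wx": 0, "wy": 0, "wz": 0}
    - {"dx": 0, "dy": 0.3, "dz": 0.05, "wx": 0, "wy": 0, "wz": 0}
    - {"dx": 0, "dy": 0.35, "dz": 0.05, "wx": 0, "wy": 0, "wz": 0}
    - {"dx": 0, "dy": 0, "dz": 0, "wx": 0, "wy": 0, "wz": 0}

```text
time_s: 8.82
tcp_pos: [0.5312, -0.0588, 0.118]
eef_rot: [-143.5, 89.3, 52.1]
contact_force: [1.4, 0.3, -0.2]
gripper_width: 0.0008
```

```bash
python3 st.py; python3 sc.py s6.png
```

```text
REL [[ 23.2  -9.  118. ]]
[[-53.8  -9.  118. ]] 
 [[ 0.01   0.002 -1.   ]
 [ 0.007 -1.    -0.002]
 [-1.    -0.007 -0.01 ]] 8.8167 F crate [ 1.5 -0.1 -0.2] [ 14.  14. -26.  -1. -50.  92.]
```

View pics/s6.png

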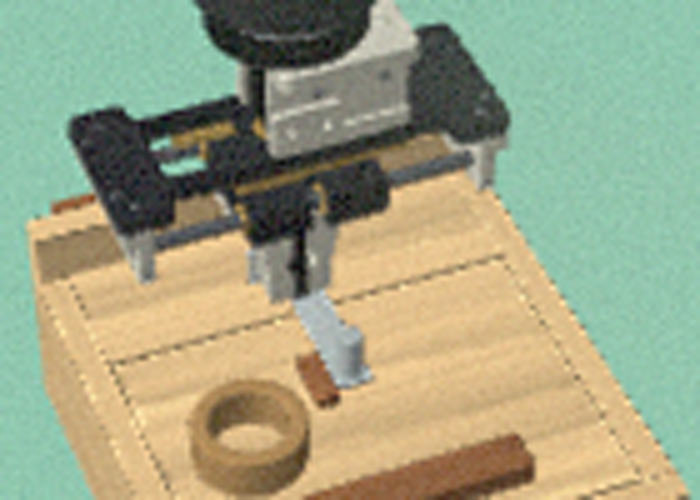

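Emit:
arm_command:
  plan:
    - {"dx": 0, "dy": 0.5, "dz": 0, "wx": 0, "wy": 0, "wz": 0}
    - {"dx": 0, "dy": 0.45, "dz": 0, "wx": 0, "wy": 0, "wz": 0}
    - {"dx": 0, "dy": 0, "dz": 0.25, "wx": 0, "wy": 0, "wz": 0}
    - {"dx": 0, "dy": 0, "dz": 0.25, "wx": 0, "wy": 0, "wz": 0}
    - {"dx": 0, "dy": 0.15, "dz": 0.15, "wx": 0, "wy": 0, "wz": 0}
    - {"dx": 0, "dy": 0.1, "dz": 0.12, "wx": 0, "wy": 0, "wz": 0}
    - {"dx": 0, "dy": 0, "dz": 0, "wx": 0, "wy": 0, "wz": 0}

```text
time_s: 9.45
tcp_pos: [0.5229, -0.089, 0.1186]
eef_rot: [-153.2, 89.2, 42.4]
contact_force: [1.6, 1.0, -0.9]
gripper_width: 0.0004
```

```bash
python3 st.py; python3 sc.py s7.png
```

```text
REL [[  7.1 -35.9 118.6]]
[[-69.9 -35.9 118.6]] 
 [[ 0.013  0.001 -1.   ]
 [ 0.007 -1.    -0.001]
 [-1.    -0.006 -0.013]] 9.45 F crate [ 1.8  0.5 -0.9] [ 11.  13. -27.  -1. -49.  95.]
```

View pics/s7.png

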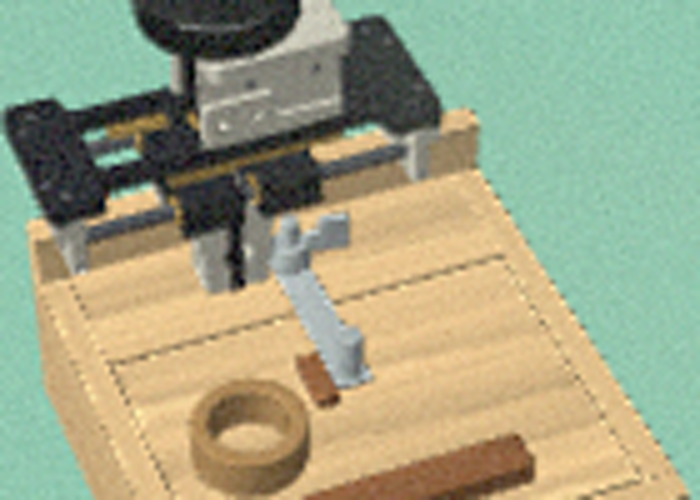

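Emit:
arm_command:
  plan:
    - {"dx": 0, "dy": 0.05, "dz": 0.15, "wx": 0, "wy": 0, "wz": 0}
    - {"dx": 0, "dy": 0, "dz": -0.4, "wx": 0, "wy": 0, "wz": 0}
    - {"dx": -1, "dy": 0, "dz": 0, "wx": 0, "wy": 0, "wz": 0}
    - {"dx": -1, "dy": 0, "dz": 0, "wx": 0, "wy": 0, "wz": 0}
    - {"dx": -0.2, "dy": -0.9, "dz": 0.2, "wx": 0, "wy": 0, "wz": 0}
    - {"dx": 0, "dy": -0.9, "dz": 0.2, "wx": 0, "wy": -0.1, "wz": 0}
    - {"dx": 0, "dy": -0.9, "dz": 0.25, "wx": 0, "wy": -0.05, "wz": 0}
    - {"dx": 0, "dy": -0.9, "dz": 0.25, "wx": 0, "wy": 0, "wz": 0}
    - {"dx": 0, "dy": -0.9, "dz": 0.25, "wx": 0, "wy": 0, "wz": 0}
    - {"dx": 0, "dy": 0, "dz": 0, "wx": 0, "wy": 0, "wz": 0}

```text
time_s: 10.33
tcp_pos: [0.4811, -0.0053, 0.1645]
eef_rot: [-41.4, 89.5, 154.2]
contact_force: [-0.8, -0.5, -1.2]
gripper_width: 0.0002
```

```bash
python3 st.py; python3 sc.py s8.png
```

```text
REL [[-10.7  55.9 164.5]]
[[-87.7  55.9 164.5]] 
 [[-0.006  0.    -1.   ]
 [ 0.006 -1.    -0.   ]
 [-1.    -0.006  0.006]] 10.3333 F crate [-0.9 -0.3 -1.2] [ 23.   6. -29.  -0. -56.  83.]
```

View pics/s8.png

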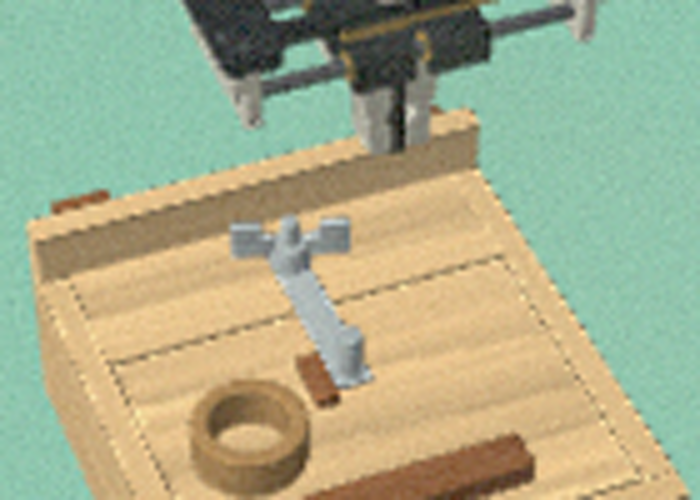

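```bash
cat > wing.py <<'E'
from h import *
m=cam('scene')
for z in (.1245,):
  for f in range(40,125,10):
    a=np.radians(f); X=[[-.077+s*.03*np.cos(a),s*.03*np.sin(a),z] for s in (1,-1)]
    u=proj('scene',c2w(P0,X),m); print(f,((u-[200,140]+.4)*5).round(0).tolist())
E
python3 wing.py
```

```text
40 [[347.0, 243.0], [240.0, 204.0]]
50 [[351.0, 237.0], [236.0, 211.0]]
60 [[353.0, 230.0], [233.0, 217.0]]
70 [[354.0, 222.0], [232.0, 225.0]]
80 [[353.0, 215.0], [233.0, 232.0]]
90 [[350.0, 208.0], [236.0, 239.0]]
100 [[345.0, 202.0], [241.0, 245.0]]
110 [[338.0, 196.0], [247.0, 251.0]]
120 [[331.0, 191.0], [255.0, 256.0]]
```

Emit:
arm_command:
  plan:
    - {"dx": 1, "dy": 0, "dz": 0, "wx": 0, "wy": 0, "wz": 0}
    - {"dx": 1, "dy": 0, "dz": 0, "wx": 0, "wy": 0, "wz": 0}
    - {"dx": 0.25, "dy": 0, "dz": 0, "wx": 0, "wy": 0, "wz": 0}
    - {"dx": 0, "dy": 0.5, "dz": -0.05, "wx": 0, "wy": 0, "wz": 0}
    - {"dx": 0, "dy": 0.3, "dz": -0.25, "wx": 0, "wy": 0, "wz": 0}
    - {"dx": 0, "dy": 0.1, "dz": -0.3, "wx": 0, "wy": 0, "wz": 0}
    - {"dx": 0, "dy": 0, "dz": 0, "wx": 0, "wy": 0, "wz": 0}

```text
time_s: 10.97
tcp_pos: [0.5038, -0.0195, 0.1206]
eef_rot: [-73.9, 89.7, 121.9]
contact_force: [-0.4, 1.8, -1.1]
gripper_width: 0.0005
```

```bash
python3 st.py
```

```text
REL [[  7.4  36.1 120.6]]
[[-69.6  36.1 120.6]] 
 [[-0.002  0.005 -1.   ]
 [ 0.006 -1.    -0.005]
 [-1.    -0.006  0.002]] 10.9667 F crate [ 0.1  1.8 -1.1] [ 20.  11. -29.  -0. -50.  86.]
```

Emit:
arm_command:
  plan:
    - {"dx": 0.15, "dy": 0.36, "dz": -0.3, "wx": 0, "wy": 0, "wz": 0}
    - {"dx": 0, "dy": 0.4, "dz": -0.33, "wx": 0, "wy": 0, "wz": 0}
    - {"dx": 0, "dy": 0.25, "dz": 0, "wx": 0, "wy": 0, "wz": 0}
    - {"dx": 0, "dy": 0.35, "dz": 0.05, "wx": 0, "wy": 0, "wz": 0}
    - {"dx": 0, "dy": 0.4, "dz": 0.05, "wx": 0, "wy": 0, "wz": 0}
    - {"dx": 0, "dy": 0.2, "dz": 0.05, "wx": 0, "wy": 0, "wz": 0}
    - {"dx": 0, "dy": 0, "dz": 0, "wx": 0, "wy": 0, "wz": 0}

```text
time_s: 11.55
tcp_pos: [0.527, -0.0589, 0.1188]
eef_rot: [-95.3, 89.7, 100.4]
contact_force: [1.6, 2.0, -0.2]
gripper_width: 0.0007
```

```bash
python3 st.py; python3 sc.py s9.png
```

```text
REL [[ 19.2  -8.  118.8]]
[[-57.8  -8.  118.8]] 
 [[ 0.001  0.003 -1.   ]
 [ 0.006 -1.    -0.003]
 [-1.    -0.006 -0.001]] 11.55 F crate [ 2.1  1.5 -0.2] [ 15.  13. -26.  -0. -50.  91.]
```

View pics/s9.png

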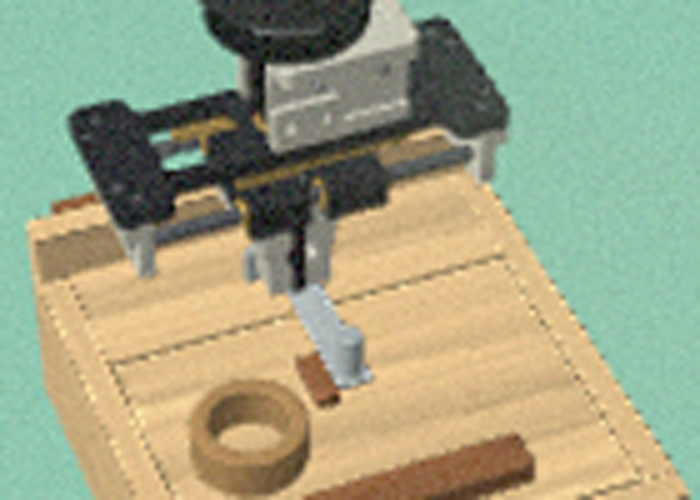

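Emit:
arm_command:
  plan:
    - {"dx": 0, "dy": 0.5, "dz": -0.12, "wx": 0, "wy": 0, "wz": 0}
    - {"dx": 0, "dy": 0.5, "dz": 0, "wx": 0, "wy": 0, "wz": 0}
    - {"dx": 0, "dy": 0, "dz": 0.22, "wx": 0, "wy": 0, "wz": 0}
    - {"dx": 0, "dy": 0, "dz": 0.18, "wx": 0, "wy": 0, "wz": 0}
    - {"dx": 0, "dy": 0, "dz": 0, "wx": 0, "wy": 0, "wz": 0}

```text
time_s: 12.02
tcp_pos: [0.5275, -0.0823, 0.1194]
eef_rot: [-111.0, 89.7, 84.7]
contact_force: [0.4, 0.4, -0.4]
gripper_width: 0.0002
```

```bash
python3 st.py
```

```text
REL [[ 13.3 -30.7 119.4]]
[[-63.7 -30.7 119.4]] 
 [[ 0.002  0.003 -1.   ]
 [ 0.004 -1.    -0.003]
 [-1.    -0.004 -0.002]] 12.0167 F crate [ 0.5  0.3 -0.4] [ 12.  14. -26.  -0. -50.  94.]
```

Push gently toward the hard stop in small steps.

Emit:
arm_command:
  plan:
    - {"dx": 0, "dy": 0, "dz": 0.12, "wx": 0, "wy": 0, "wz": 0}
    - {"dx": 0, "dy": 0, "dz": 0.08, "wx": 0, "wy": 0, "wz": 0}
    - {"dx": 0, "dy": 0, "dz": 0, "wx": 0, "wy": 0, "wz": 0}

```text
time_s: 12.27
tcp_pos: [0.5248, -0.0831, 0.12]
eef_rot: [-145.0, 89.6, 50.7]
contact_force: [1.1, -0.3, -1.3]
gripper_width: 0.0006
```

```bash
python3 st.py; python3 sc.py s10.png
```

```text
REL [[ 10.5 -30.8 120. ]]
[[-66.5 -30.8 120. ]] 
 [[ 0.006  0.003 -1.   ]
 [ 0.004 -1.    -0.003]
 [-1.    -0.004 -0.006]] 12.2667 F crate [ 1.  -0.6 -1.3] [ 12.  13. -26.  -0. -50.  94.]
```

View pics/s10.png

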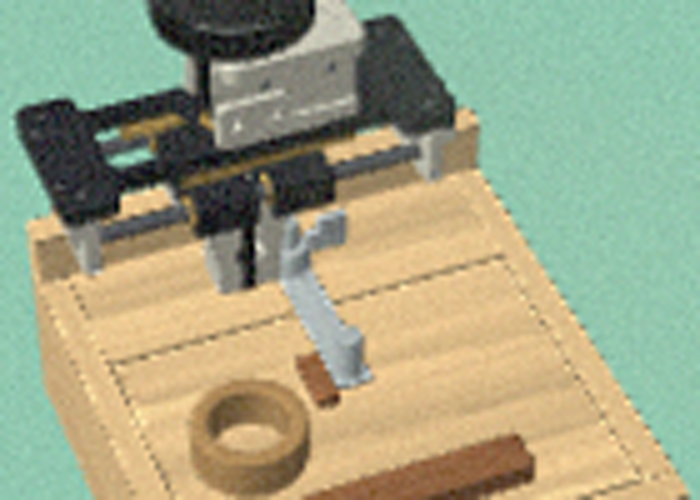

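Emit:
arm_command:
  plan:
    - {"dx": 0.1, "dy": 0, "dz": 0.15, "wx": 0, "wy": 0, "wz": 0}
    - {"dx": 0, "dy": 0, "dz": 0.1, "wx": 0, "wy": 0, "wz": 0}

```text
time_s: 12.48
tcp_pos: [0.5245, -0.0833, 0.1201]
eef_rot: [-171.1, 89.2, 24.7]
contact_force: [5.7, 3.6, -4.9]
gripper_width: 0.0005
```

```bash
python3 st.py
```

```text
REL [[ 10.2 -30.8 120.1]]
[[-66.8 -30.8 120.1]] 
 [[ 0.014  0.005 -1.   ]
 [ 0.002 -1.    -0.005]
 [-1.    -0.002 -0.014]] 12.4833 F crate [ 6.4  2.  -4.9] [ 12.  13. -27.  -0. -49.  94.]
```

Emit:
arm_command:
  plan:
    - {"dx": 0, "dy": 0, "dz": -0.5, "wx": 0, "wy": 0, "wz": 0}
    - {"dx": -0.3, "dy": 0.4, "dz": -0.1, "wx": 0, "wy": 0, "wz": 0}
    - {"dx": -1, "dy": 0.3, "dz": 0, "wx": 0, "wy": 0, "wz": 0}
    - {"dx": -1, "dy": 0, "dz": 0, "wx": 0, "wy": 0, "wz": 0}
    - {"dx": -1, "dy": 0, "dz": 0, "wx": 0, "wy": 0, "wz": 0}
    - {"dx": -1, "dy": 0, "dz": 0, "wx": 0, "wy": 0, "wz": 0}
    - {"dx": -1, "dy": 0, "dz": 0, "wx": 0, "wy": 0, "wz": 0}
    - {"dx": -1, "dy": 0, "dz": 0, "wx": 0, "wy": 0, "wz": 0}
    - {"dx": -0.5, "dy": 0.9, "dz": 0, "wx": 0, "wy": 0, "wz": 0}
    - {"dx": 0, "dy": 0.9, "dz": 0, "wx": 0, "wy": 0, "wz": 0}
    - {"dx": 0, "dy": 0.9, "dz": 0, "wx": 0, "wy": 0, "wz": 0}
    - {"dx": 0, "dy": 0.9, "dz": 0, "wx": 0, "wy": 0, "wz": 0}
    - {"dx": 0, "dy": 0.9, "dz": 0, "wx": 0, "wy": 0, "wz": 0}
    - {"dx": 0, "dy": 0.9, "dz": 0, "wx": 0, "wy": 0, "wz": 0}
    - {"dx": 0, "dy": 0.9, "dz": 0, "wx": 0, "wy": 0, "wz": 0}
    - {"dx": 0, "dy": 0.9, "dz": 0, "wx": 0, "wy": 0, "wz": 0}
    - {"dx": 0, "dy": 0, "dz": 0, "wx": 0, "wy": 0, "wz": 0}
    - {"dx": 0, "dy": 0, "dz": 0, "wx": 0, "wy": 0, "wz": 0}

```text
time_s: 13.98
tcp_pos: [0.5731, -0.2437, 0.2607]
eef_rot: [-23.9, 88.8, 172.2]
contact_force: [-0.4, 0.1, 1.0]
gripper_width: 0.0004
```

```bash
python3 st.py; python3 sc.py s11.png
python3 - <<'E'
from h import *
p,d=r.capture('top'); crop('w',p,230,145,345,265,5,'pics/t11.png')
m=cam('scene')
for f in (60,70,80,90,100,110,120):
    a=np.radians(f); u=proj('scene',c2w(P0,[[-.077+s*.03*np.cos(a),s*.03*np.sin(a),.1225] for s in (1,-1)]),m); print(f,((u-[200,140]+.4)*5).round(0).tolist())
E
```

```text
REL [[  14.1 -198.4  260.7]]
[[ -62.9 -198.4  260.7]] 
 [[-0.02   0.009 -1.   ]
 [ 0.008 -1.    -0.009]
 [-1.    -0.009  0.02 ]] 13.9833 F crate [-0.3  0.2  1. ] [ -5.  16.  -3.  -0. -72. 111.]
60 [[353.0, 233.0], [233.0, 220.0]]
70 [[354.0, 225.0], [233.0, 228.0]]
80 [[353.0, 218.0], [233.0, 235.0]]
90 [[349.0, 211.0], [236.0, 242.0]]
100 [[345.0, 205.0], [241.0, 248.0]]
110 [[338.0, 199.0], [247.0, 254.0]]
120 [[331.0, 194.0], [255.0, 259.0]]
```

View pics/s11.png

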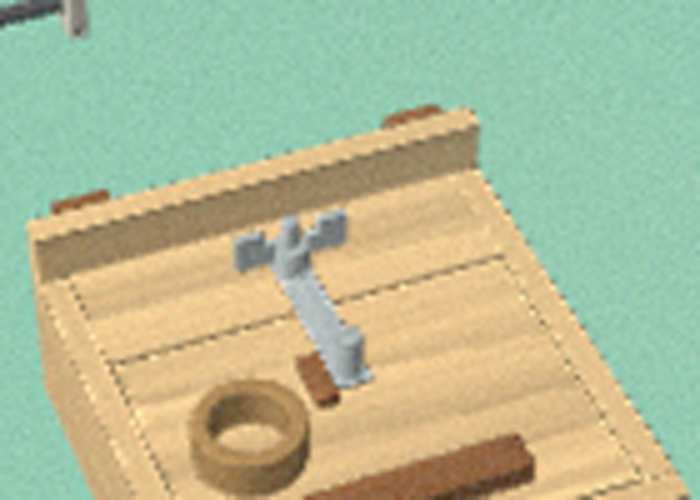

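View pics/t11.png

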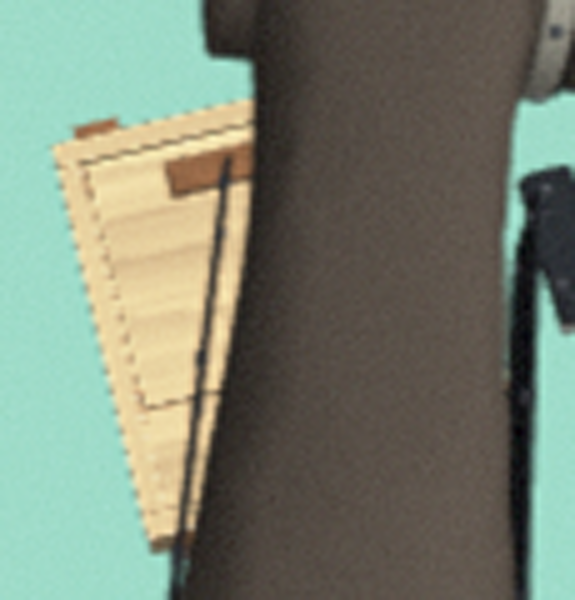

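```bash
python3 -c "
from plant import r
print(r.close_job()); print(r.get_state()['time_s'])"
```

```text
the job is handed in; nothing more can be done
None
the job is handed in; nothing more can be done
```

I closed the bar and screwed the nut down, then handed the job in at about 14 s of the 67 s; no verdict was reported.

- **Clamp bar:** I pushed it by its peg from about 65° round to the stop. I felt about 16 N there. The last scene picture shows the bar lying beside the cleat.
- **Wing nut:** I turned it clockwise about 318° in two strokes, one wing each, with the fingers shut. The push went firm at about 6 N with only 0.3 mm of movement, against about 2 N while it turned freely. The last scene picture shows the wings within about 5° of the crate's y axis, which is the home direction.
- **Rest of the scene:** The lid and tape roll look unmoved in that picture. I did not re-check the items standing on the table, but the arm kept well clear of them.
- **Not confirmed:** The arm hid the nut from the top camera at the end. "Fully home" therefore rests on the firm stop, the total turn and the scene picture, because the camera could not resolve the nut's height. The firm stop is what rules out the nut being half a turn short, since the wings look the same in that position.

The arm was drawn back about 20 cm to the side and 26 cm above the table.

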